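# Pack the clamping kit into its two stacking trays

### The job

Pack the clamping kit: set the blue V-block on the blue pad and the brass bush on the yellow pad of the lower tray (the one with corner posts), both upright and the block lengthways along its pad. Then stack the loose tray on top so that all four corner pins drop fully into the sockets of the posts, either way round. Last, once the tray is stacked, stand the red-handled toggle clamp upright on the red pad of that upper tray, lengthways along the pad, and leave everything released and at rest.

Things in the scene. Friction and masses are not known exactly. Their poses are not given: they have to be found in the camera images.
- v_block: Blue V-block, loose: 40 (x) x 50 (y) x 45 (z) mm, steel-lined V groove on top running along its y, V 22 mm wide and 18 mm deep at most. Grip it across the flat sides 40 mm apart (fingers closing along its x). About 0.45 kg. Origin: centre of the underside, z up.
- bush: Brass drill bush, loose: round flange 48 mm in diameter and 10 mm thick at the bottom, barrel 32 mm in diameter above it, 45 mm tall in all, dark dot on top. Grip the barrel from any side. About 0.25 kg. Origin: centre of the underside, z up.
- clamp: Small loose toggle clamp, 0.28 kg: steel base plate 36 (x) x 60 (y) x 8 mm, dark steel body to 44 mm high inside its outline, upright red handle over its middle, 16 (x) x 24 (y) mm, from 55 to 97 mm above the underside: grip it across the 16 mm (closing along x), about 78 mm up. Origin: centre of the underside, z up.
- tray_up: Loose pale-wood tray 130 (x) x 190 (y) mm, 0.35 kg, grey floor, low rim, black lifting bar (90 along x, 16 mm across y) over its middle. Four steel pins, 8 mm diameter, tapered tips, 14 mm long, below it at x +-53, y +-83; it starts standing on them. Origin: middle, at the pin tips, z up. Heights above it, mm: underside 14, floor 26, rim 34, bar 56 to 74 (grip at 65, closing along y).
- tray_low: Fixed darker wood tray 130 (x) x 190 (y) mm: grey floor 12 mm above the table, rim 8 mm higher, four corner posts 24 mm square at x +-53, y +-83, tops at 74 mm, each with a round socket 12.5 mm wide, 18 mm deep. Seated, the upper tray lies over it, parallel, its plate on the post tops, its origin 60 mm above this origin. Origin: centre of the underside, z up.
- blue_pad: Blue rectangular pad 54 (x) x 64 (y) x 2 mm on the floor of the lower tray, fixed, in either half of it (44 mm from the tray's middle along the tray's y), axes parallel to the tray's: the V-block's place, the block's y along the pad's y (either way round). Origin: centre of the underside; top 14 mm above the table.
- yellow_pad: Yellow round pad 60 mm in diameter, 2 mm thick, in the other half of the lower tray, fixed: the bush's place. Origin: centre of the underside; top 14 mm above the table.
- red_pad: Red rectangular pad 50 (x) x 72 (y) x 2 mm on the upper tray's floor, part of that tray, 48 mm from its middle along its +y, axes parallel to the tray's: the clamp's place, clamp's y along pad's y (either way round). Origin: centre of the underside, 26 mm above the tray's origin; once stacked the pad's top is 88 mm above the table.
Things that resemble listed ones, but are neither listed nor needed, are in the scene too. Of the things that look like the clamp, take the one that is farthest to the robot's left at the start. Of the things that look like the v_block, take the one that is nearest to the robot's base at the start.

How it is judged:
By the outcome, as a careful person would: the job done as asked, in the order asked, and still so for the second after the job is handed in, with the robot touching nothing.
It also fails if it takes over 128 s, if anything falls off the work surface, if the arm or the gripper's body presses on something with over 40 N, if the wrist force passes 120 N, or if a joint passes its speed limit or range.

### The arm

A 6-joint arm with a two-finger parallel gripper is mounted at the origin on the work surface. World frame = base frame: x ahead of the robot, y to its left, z up, the work surface at z = 0. Lengths are in m, angles in rad, forces in N, time in s.
With the tool pointing down it reaches from about 0.325 to 0.775 m from the base axis. Payload 5.5 kg.
Tool frame: the origin (TCP) lies midway between the tips of the shut fingers; the grasp point (between the pads) lies env.grasp_offset behind it (env.grasp_offset is the distance from the TCP to the grasp point, in m); z points along the fingers, y is the line along which they close (so a half turn about z gives the same grasp; the last joint's range is limited). The gripper opens to 88 mm and grips with 3 to 60 N. Pads are 20 mm wide; open, the fingers measure 115 mm over their backs; the gripper's body (75 mm by 178 mm) begins 61 mm behind the grasp point.
Start: joints at [-1.291, 0.091, 1.231, -0, 1.82, -0.057], TCP at [0.198, -0.566, 0.223] pointing down, gripper open.
Joint ranges: [-2.87, 2.87], [-0.86, 2.18], [0.17, 2.46], [-1.51, 4.65], [0.06, 2.69], [-2.65, 2.65]. Speed limits (rad/s): [2.57, 2.57, 3.01, 3.14, 3.14, 3.14].

### API

Orientations are given as a rotation vector (axis times angle).
In Python, from workcell import env gives the robot as it stands. The module is installed in compiled form; this text tells all that it offers.
- The arm moves only by the tool move_arm, never from a script. Its argument "moves" is one flat list of numbers, 7 for each row, row after row: the gripper's target within -1 to 1 (shut at 1, half-way at 0, fully open at -1), then the shift along the world's x, y, z in cm, then the turn, a rotation vector about the world's x, y, z in rad. In form: [jaw, dx, dy, dz, wx, wy, wz, jaw, dx, dy, dz, wx, wy, wz, ...]. A call has 1 to 10 rows; each row shifts and turns the commanded pose from where the row before left it; what a row does not reach is not made up. A row lasts 1/8 s, in which the tool goes at most 62.5 mm and 10.7 degrees, less where a joint would pass 70% of its speed; a pose out of reach is approached as far as the arm can. A call is refused whole if a number of a shift passes 6.25 or a number of a turn 0.188, either way. A call with a gripper value outside its range is refused whole. The fingers move at their own pace and stop on an object; "grip_force" is the grip in N (left out, the last holds). Time passes only in rows, so rows that do not move let the fingers close. It gives the time, the measured TCP pose, the force, the opening and the grip force at its end, in the units of the state.
- env.state(): the state, without advancing time (a new reading comes with each control period).
- env.read_camera(name): name is "side" or "top" or "wrist"; returns a dict with "frame" (384x512x3 uint8, red, green, blue), "range_z" (384x512 float32, m along the optical axis (not along the pixel's ray), 0 where there is no reading), "vertical_fov" (degrees; the focal length in pixels is half the picture's height over the tangent of half this angle, whatever the lens; pixels are square), "cx", "cy" (the principal point, pixels), "rvec" (rotation vector, rad) and "tvec" (3), from world to camera coordinates, as OpenCV has them; the wrist camera has in their place "mount" (4x4, takes a point from camera to tool coordinates, whose origin is the TCP and whose axes are the flange's). Camera axes: x right, y down, z forward; pixel columns grow to the right and rows downward; lengths in m; the calibration is good to about 2 mm. The wrist camera is an equidistant fisheye: a pixel r from the principal point sees the ray r / f radians off the axis. A picture is of the moment at which its call begins: read the wrist's pose just before it.
- env.hand_in(): hands the job in; it is judged then, once.
Trained networks look in a picture, given as the dict that the camera call returned (one of the last four; its "shot" number tells which), for a name from the list of things; names that differ only in an ending like _2 or _b are one class to them, and where a whole thing is asked for, a point or a joint stands for the part that bears it (a point fixed in the world has none). Each returns a list of dicts, best first, with "score" (0 to 1); they miss things now and then, are a little off and sometimes report something else, mostly with a low value. They report only what shows in the picture. A call takes as long as a camera call. They do not tell look-alikes from the thing itself.
- env.look_for(picture, label): "xyz" ([x, y, z] in m, in world coordinates, good to about 4 mm: the middle of the surface that is visible of it).
- env.pinpoint(picture, label): "xyz" ([x, y, z] in m, in world coordinates, good to about 4 mm: a listed point, or the origin of a listed thing).
The state is a dict: "clock": time; "joint_positions": joint angles; "qd": joint speeds; "joint_efforts": joint torques, N m; "tcp_pos": TCP position; "tcp_rot": TCP orientation; "wrist_force": force on the tool from outside, world axes, zero at the start; "wrist_torque": the same for the moment, N m; "grip_width": opening from 0.0 (shut) to 1.0 (fully open); "gripper_force": force on a finger pad.
Only numpy, scipy, OpenCV 4.12 (cv2) and the standard library are available. Lean on these libraries where they do the work, as an engineer would, in place of code of your own. Each camera call takes 0.05 s, during which the arm holds its last target. There are 200 camera calls.

## Working session

There is one attempt and no reset: what is moved stays moved. The work goes in short steps, Python scripts to look and compute and a tool call to move; the robot and the scene stay as the last step left them, time stands still between calls to the robot, and variables do not carry over. Pictures are saved under pics/ and viewed, at most 14 in all, crops included, and the job is handed in when it is done.

Besides the shell and the picture viewer there is one more tool, called by a JSON object that holds its "name" and its "arguments". move_arm: Moves the arm, as the interface text tells. Its arguments: {"type":"object","properties":{"moves":{"type":"array"},"grip_force":{"type":"number"}},"required":["moves"]}

```bash
mkdir -p pics; cat > h.py <<'E'
import numpy as np, cv2
from scipy.spatial.transform import Rotation as R
from workcell import env
np.set_printoptions(precision=4,suppress=True)
def save(p,n): cv2.imwrite('pics/'+n+'.png',p['frame'][:,:,::-1])
def cloud(p):
    h,w=p['range_z'].shape; f=h/2/np.tan(np.radians(p['vertical_fov'])/2)
    u,v=np.meshgrid(np.arange(w),np.arange(h)); z=p['range_z'].astype(float)
    c=np.stack([(u-p['cx'])/f*z,(v-p['cy'])/f*z,z],-1)
    Rm=R.from_rotvec(np.ravel(p['rvec'])).as_matrix()
    return (c-np.ravel(p['tvec']))@Rm
E
python3 - <<'E'
from h import *
s=env.state(); print(s['clock'],s['tcp_pos'],s['tcp_rot'],env.grasp_offset)
for c in ['top','side']:
    p=env.read_camera(c); save(p,c+'0'); np.save(c+'0.npy',cloud(p)); np.save(c+'0f.npy',p['frame'])
    Rm=R.from_rotvec(np.ravel(p['rvec'])).as_matrix(); print(c,'cam at',-Rm.T@np.ravel(p['tvec']),p['vertical_fov'])
    for l in ['v_block','bush','clamp','tray_up','tray_low','blue_pad','yellow_pad','red_pad']:
        print(l,[(np.round(d['xyz'],3).tolist(),round(d['score'],2)) for d in env.pinpoint(p,l)][:5])
E
```

```text
0.0 [ 0.1982 -0.566   0.2215] [-3.0953 -0.5262  0.0004] 0.0187
top cam at [ 0.2991 -0.0132  0.997 ] 54.42389134254093
v_block [([0.442, 0.262, 0.001], 0.91), ([0.564, 0.328, -0.002], 0.83)]
bush [([0.447, -0.038, 0.002], 0.63)]
clamp [([0.414, -0.384, 0.003], 0.74), ([0.304, -0.33, -0.002], 0.73), ([0.438, -0.263, 0.0], 0.67)]
tray_up [([0.606, 0.141, -0.002], 0.96)]
tray_low [([0.63, -0.155, 0.001], 0.57)]
blue_pad [([0.633, -0.11, 0.011], 0.97)]
yellow_pad [([0.623, -0.2, 0.012], 0.55)]
red_pad [([0.597, 0.186, 0.028], 0.92)]
side cam at [0.3288 0.5638 0.5579] 54.76604402592471
v_block [([0.44, 0.265, -0.001], 0.94), ([0.568, 0.324, -0.001], 0.58)]
bush [([0.443, -0.035, 0.006], 0.86)]
clamp [([0.306, -0.331, 0.001], 0.79), ([0.432, -0.258, 0.001], 0.73), ([0.408, -0.382, 0.0], 0.6)]
tray_up [([0.609, 0.138, -0.003], 0.74)]
tray_low [([0.625, -0.154, -0.0], 0.77)]
blue_pad [([0.632, -0.106, 0.009], 0.75)]
yellow_pad [([0.633, -0.2, 0.011], 0.67)]
red_pad [([0.596, 0.184, 0.031], 0.7)]
```

View pics/top0.png

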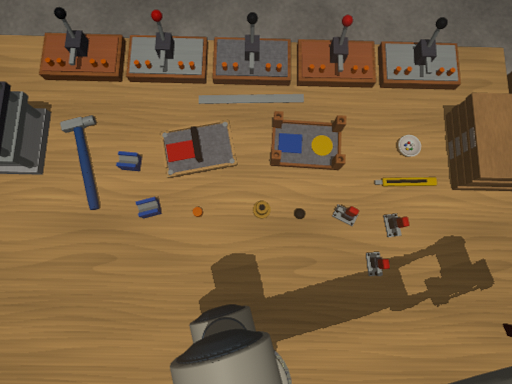

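View pics/side0.png

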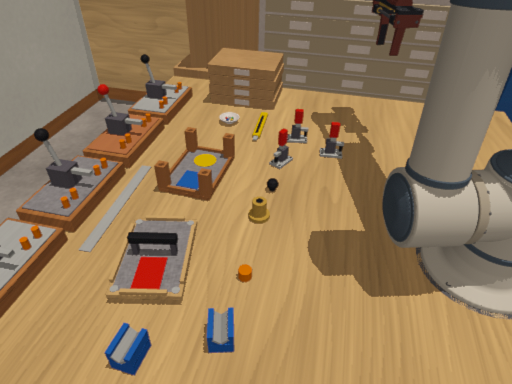

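The top view has world +x up and +y left. The V-blocks are at px (148,208), which is the nearer one, and (128,160). The clamps are at (346,214), which is the leftmost, then (395,224) and (377,263). The loose tray is at (199,148) with its red pad on the left. The low tray is at (306,143) with blue at (290,143) and yellow at (322,145). The bush is at (261,209). The side view agrees. Next I'll measure poses and yaws from depth.

```bash
cat > m.py <<'E'
from h import *
def rect(P,c,r,z0,z1,name):
    P=P.reshape(-1,3); m=(np.hypot(P[:,0]-c[0],P[:,1]-c[1])<r)&(P[:,2]>z0)&(P[:,2]<z1)
    Q=P[m]
    if len(Q)<6: print(name,'few');return
    (cx,cy),(w,h),a=cv2.minAreaRect((Q[:,:2]*1000).astype(np.float32))
    print(name,len(Q),'c',round(cx,1),round(cy,1),'wh',round(w,1),round(h,1),'ang',round(a,1),'med',np.round(np.median(Q,0)*1000,1),'mean',np.round(Q.mean(0)*1000,1))
E
python3 - <<'E'
from m import *
for c in ['top','side']:
    P=np.load(c+'0.npy'); F=np.load(c+'0f.npy').astype(int); print(c, 'table z',np.median(P[200:300,80:140,2]) if c=='top' else '')
    rect(P,(.441,.263),.045,.034,.06,'vtop'); rect(P,(.441,.263),.045,.008,.06,'vall')
    rect(P,(.445,-.037),.04,.035,.06,'bush top'); rect(P,(.445,-.037),.04,.006,.06,'bush')
    rect(P,(.435,-.26),.05,.004,.02,'clamp base'); rect(P,(.435,-.26),.05,.075,.11,'clamp handle');rect(P,(.435,-.26),.05,.02,.05,'clamp body')
    rect(P,(.607,.14),.06,.06,.09,'bar'); rect(P,(.607,.14),.14,.028,.04,'trayup rim')
    rect(P,(.63,-.155),.14,.066,.085,'posts'); rect(P,(.63,-.155),.14,.007,.085,'traylow')
    Q=P.reshape(-1,3);C=F.reshape(-1,3)
    for n,k in [('blue',(C[:,2]>C[:,0]+60)),('yellow',(C[:,0]>C[:,2]+100)&(C[:,1]>C[:,2]+70)),('red',(C[:,0]>C[:,1]+110)&(C[:,0]>C[:,2]+110))]:
        ctr={'blue':(.633,-.11),'yellow':(.626,-.2),'red':(.597,.186)}[n]
        rect(Q[k],ctr,.055,.003,.05,n)
E
```

```text
top table z 0.0017150403569664977
vtop 263 c 442.2 261.3 wh 41.1 50.6 ang 16.5 med [443.9 261.   44.9] mean [442.2 260.9  42.8]
vall 397 c 442.1 261.4 wh 41.2 50.7 ang 16.7 med [441.7 258.9  37.3] mean [441.  258.9  37. ]
bush top 121 c 445.3 -34.1 wh 29.4 29.9 ang 44.8 med [445.2 -34.2  45.9] mean [445.1 -34.   45.8]
bush 249 c 445.9 -35.2 wh 46.2 49.2 ang 19.5 med [442.3 -34.   29.1] mean [442.7 -33.6  28.6]
clamp base 196 c 436.8 -258.1 wh 90.3 89.8 ang 19.1 med [ 430.  -249.7    8.5] mean [ 432.  -253.6    8.6]
clamp handle 84 c 435.4 -257.9 wh 23.5 16.8 ang 62.6 med [ 433.8 -255.5   96.4] mean [ 433.7 -255.7   93.3]
clamp body 88 c 435.4 -251.3 wh 48.1 16.1 ang 47.1 med [ 434.6 -247.9   40.7] mean [ 434.5 -249.3   39.4]
bar 222 c 606.3 140.2 wh 88.4 16.0 ang 12.2 med [605.1 139.3  74.9] mean [605.4 139.3  74.4]
trayup rim 1753 c 607.7 140.6 wh 131.7 189.9 ang 12.0 med [603.2 156.4  29.9] mean [604.7 147.   31. ]
posts 333 c 628.4 -154.0 wh 190.6 132.1 ang 87.5 med [ 664.4 -222.2   74.4] mean [ 628.2 -156.1   74.1]
traylow 3478 c 612.9 -152.9 wh 190.7 216.9 ang 87.2 med [ 631.  -
[... 1056 characters left out ...]
bar 548 c 606.7 141.8 wh 89.3 18.7 ang 13.5 med [606.1 145.   72.5] mean [605.4 144.9  70.4]
trayup rim 1516 c 607.5 141.6 wh 130.7 192.2 ang 12.2 med [600.1 174.   32.4] mean [602.7 163.5  31.7]
posts 362 c 628.8 -152.4 wh 193.6 131.4 ang 87.0 med [591.2 -78.3  72.7] mean [ 627.7 -136.2   71.9]
traylow 3247 c 628.8 -151.9 wh 194.7 131.9 ang 87.1 med [ 634.2 -144.9   16.1] mean [ 629.4 -143.7   28.1]
blue 279 c 632.4 -108.8 wh 65.7 53.5 ang 88.8 med [ 636.9 -102.8   14. ] mean [ 636.1 -104.9   14. ]
yellow 229 c 627.6 -195.9 wh 55.0 58.6 ang 18.2 med [ 626.7 -195.7   14. ] mean [ 627.1 -196.1   14. ]
red 876 c 597.9 187.3 wh 49.4 72.1 ang 11.9 med [597.5 190.   27.8] mean [597.4 188.8  27.8]
```

{"name": "move_arm", "arguments": {"moves": [-1,2.47,5.33,-0.7,0,0,0.118,-1,2.47,5.33,-0.7,0,0,0.118,-1,2.47,5.33,-0.7,0,0,0.118,-1,2.47,5.33,-0.7,0,0,0.118,-1,2.47,5.33,-0.7,0,0,0.118,-1,2.47,5.33,-0.7,0,0,0.118,-1,2.47,5.33,-0.7,0,0,0.118,-1,2.47,5.33,-0.7,0,0,0.118,-1,2.47,5.33,-0.7,0,0,0.118,-1,2.47,5.33,-0.7,0,0,0.118], "grip_force": 25}}

```text
clock: 2.15
tcp_pos: [0.4459, -0.0314, 0.1528]
tcp_rot: [2.275, 2.164, 0.001]
wrist_force: [1.6, -0.7, -0.4]
grip_width: 1.004
gripper_force: 0.0
```

{"name": "move_arm", "arguments": {"moves": [-1,0,0,0,0,0,0]}}

```text
clock: 2.28
tcp_pos: [0.4457, -0.0299, 0.1519]
tcp_rot: [-2.272, -2.168, 0.0]
wrist_force: [-0.9, -0.5, 0.4]
grip_width: 1.003
gripper_force: 0.0
```

```bash
cat >> h.py <<'E'
def tcp():
    s=env.state(); return np.array(s['tcp_pos']),R.from_rotvec(s['tcp_rot'])
def delta(r):
    y=r.as_matrix()[:,1]; return np.degrees(np.arctan2(y[1],y[0]))
def wcloud():
    t,r=tcp(); p=env.read_camera('wrist'); h,w=p['range_z'].shape
    f=h/2/np.tan(np.radians(p['vertical_fov'])/2)
    u,v=np.meshgrid(np.arange(w)-p['cx'],np.arange(h)-p['cy']); rr=np.hypot(u,v)+1e-9; th=rr/f
    z=p['range_z'].astype(float); k=z*np.tan(np.clip(th,0,1.4))/rr; z[th>1.3]=0
    c=np.stack([u*k,v*k,z],-1); M=np.array(p['mount']); Q=(c@M[:3,:3].T+M[:3,3])@r.as_matrix().T+t
    Q[z<=0]=np.nan
    return p,Q,t,r
E
python3 - <<'E'
from m import *
p,Q,t,r=wcloud(); print(t,r.as_rotvec(),delta(r)); save(p,'w1')
rect(Q,(.445,-.034),.04,.038,.06,'bush top'); rect(Q,(.445,-.034),.04,.006,.06,'bush')
rect(Q,(.445,-.034),.04,.006,.02,'flange')
print([d for d in env.pinpoint(p,'bush')][:2], tcp()[0])
E
```

```text
[ 0.4457 -0.0299  0.1519] [-2.2717 -2.1677  0.0003] -2.6832134118532665
bush top 883 c 444.3 -32.9 wh 31.2 31.1 ang 85.7 med [444.5 -32.1  44.2] mean [444.6 -32.3  44.1]
bush 1598 c 444.3 -29.1 wh 40.2 45.5 ang 88.5 med [444.5 -27.4  43.1] mean [444.5 -28.1  29.9]
flange 611 c 444.3 -29.1 wh 40.2 45.5 ang 88.5 med [444.5 -21.    9.1] mean [444.3 -23.6   9.6]
[{'xyz': [0.4496, -0.0344, 0.0038], 'score': 0.71}] [ 0.4451 -0.0332  0.1526]
```

View pics/w1.png

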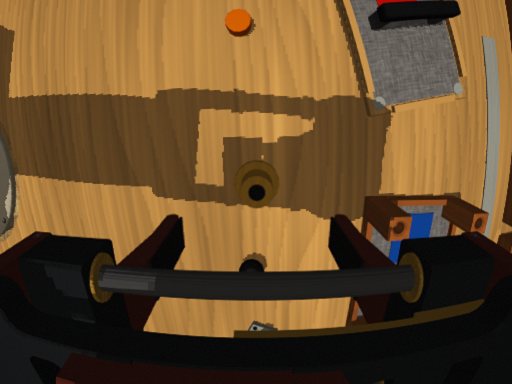

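The wrist picture shows the bush at px (257,188), centred between the fingers, and its depth agrees with the top camera. I'll grip it.

{"name": "move_arm", "arguments": {"moves": [-1,0,0,-4.5,0,0,0,-1,0,0,-4.5,0,0,0,-1,0,0,-3.5,0,0,0,-1,0,0,-1.3,0,0,0,-1,0,0,0,0,0,0,1,0,0,0,0,0,0,1,0,0,0,0,0,0,1,0,0,0,0,0,0,1,0,0,0,0,0,0,1,0,0,0,0,0,0]}}

```text
clock: 3.62
tcp_pos: [0.4453, -0.0332, 0.0147]
tcp_rot: [2.28, 2.161, 0.0]
wrist_force: [0.6, -0.8, -0.1]
grip_width: 0.47
gripper_force: 0.0
```

{"name": "move_arm", "arguments": {"moves": [1,0,0,0,0,0,0,1,0,0,2,0,0,0,1,0,0,5,0,0,0,1,0,0,5,0,0,0,1,0,0,0,0,0,0]}}

```text
clock: 4.25
tcp_pos: [0.4473, -0.0336, 0.139]
tcp_rot: [2.276, 2.157, 0.007]
wrist_force: [0.2, -0.5, -3.0]
grip_width: 0.354
gripper_force: 25.0
```

{"name": "move_arm", "arguments": {"moves": [1,3.65,-3.28,0,0,0,0,1,3.62,-3.28,0,0,0,0,1,3.62,-3.28,0,0,0,0,1,3.62,-3.28,0,0,0,0,1,3.62,-3.28,0,0,0,0,1,0,0,0,0,0,0,1,0,0,0,0,0,0]}}

```text
clock: 5.12
tcp_pos: [0.6256, -0.1968, 0.1322]
tcp_rot: [-2.278, -2.158, 0.002]
wrist_force: [0.1, -0.3, -2.7]
grip_width: 0.349
gripper_force: 25.0
```

```bash
python3 - <<'E'
from m import *
p,Q,t,r=wcloud(); print(t,delta(r)); save(p,'w2')
rect(Q,t,.03,t[2]+.01,t[2]+.05,'bush upper'); rect(Q,t,.035,t[2]-.03,t[2]+.05,'bush all')
rect(Q,(.6285,-.153),.14,.066,.09,'posts')
C=p['frame'].astype(int); k=(C[...,0]>C[...,2]+90)&(C[...,1]>C[...,2]+60); rect(Q[k],(.6265,-.197),.05,.003,.03,'yellow')
p=env.read_camera('top'); P=cloud(p); rect(P,(.6265,-.197),.025,.15,.19,'top bush')
p=env.read_camera('side'); P=cloud(p); rect(P,(.6265,-.197),.03,.115,.20,'side bush'); save(p,'s2')
print(t,tcp()[0])
E
```

```text
[ 0.6256 -0.1968  0.1322] -3.1014111481326236
bush upper 4744 c 624.5 -192.9 wh 24.5 52.0 ang 86.8 med [ 624.7 -187.2  161.7] mean [ 624.7 -189.7  161.5]
bush all 6606 c 624.7 -189.0 wh 32.5 52.0 ang 86.8 med [ 625.  -185.8  160.8] mean [ 624.8 -187.4  152.4]
posts 2270 c 627.9 -145.1 wh 174.5 130.8 ang 87.5 med [667.9 -75.4  72.9] mean [ 630.6 -106.6   72.3]
yellow 1845 c 625.6 -189.2 wh 42.5 58.1 ang 86.4 med [ 625.9 -188.6   13.1] mean [ 625.7 -188.2   13.1]
top bush few
side bush 655 c 625.5 -190.6 wh 41.3 53.1 ang 74.4 med [ 623.9 -185.   157.8] mean [ 624.5 -186.8  157.2]
[ 0.6256 -0.1968  0.1322] [ 0.626  -0.1964  0.135 ]
```

View pics/w2.png

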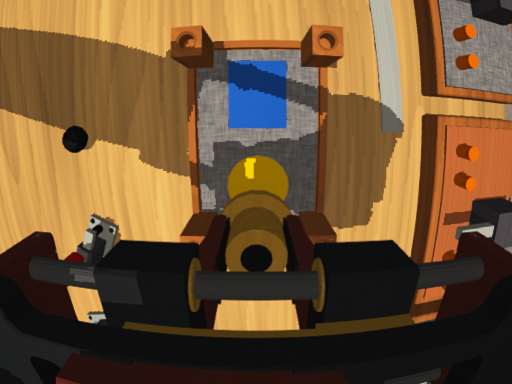

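The bush is held upright at px (257,255) and lines up in x with the yellow pad at (258,180). I'll lower it.

{"name": "move_arm", "arguments": {"moves": [1,0.05,-0.05,-4,0,0,0,1,0,0,-3.5,0,0,0,1,0,0,-2,0,0,0,1,0,0,-0.7,0,0,0,1,0,0,-0.2,0,0,0,1,0,0,0,0,0,0,1,0,0,0,0,0,0]}}

```text
clock: 6.15
tcp_pos: [0.6278, -0.198, 0.032]
tcp_rot: [2.279, 2.159, 0.001]
wrist_force: [0.2, 0.5, -1.8]
grip_width: 0.352
gripper_force: 25.0
```

{"name": "move_arm", "arguments": {"moves": [1,0,0,-0.15,0,0,0,1,0,0,0,0,0,0]}}

```text
clock: 6.4
tcp_pos: [0.6271, -0.1978, 0.0291]
tcp_rot: [-2.281, -2.161, 0.0]
wrist_force: [-0.8, -0.2, -2.9]
grip_width: 0.353
gripper_force: 25.0
```

{"name": "move_arm", "arguments": {"moves": [1,0,0,-0.1,0,0,0,1,0,0,0,0,0,0]}}

```text
clock: 6.65
tcp_pos: [0.6272, -0.1979, 0.0287]
tcp_rot: [2.28, 2.16, 0.0]
wrist_force: [-1.8, 0.2, 1.0]
grip_width: 0.357
gripper_force: 25.0
```

{"name": "move_arm", "arguments": {"moves": [-0.4,0,0,0,0,0,0,-0.4,0,0,0,0,0,0,-0.4,0,0,0,0,0,0,-0.4,0,0,2,0,0,0,-0.4,0,0,5,0,0,0,-0.4,0,0,5.2,0,0,0,-0.4,0,0,0,0,0,0]}}

```text
clock: 7.52
tcp_pos: [0.6296, -0.1987, 0.159]
tcp_rot: [2.272, 2.153, 0.009]
wrist_force: [-0.1, -0.6, -0.1]
grip_width: 0.697
gripper_force: 0.0
```

{"name": "move_arm", "arguments": {"moves": [-1,-2.05,5.1,0,0,0,0.037,-1,-2.05,5.1,0,0,0,0.037,-1,-2.05,5.1,0,0,0,0.037,-1,-2.05,5.1,0,0,0,0.037,-1,-2.05,5.1,0,0,0,0.037,-1,-2.05,5.1,0,0,0,0.037,-1,-2.05,5.1,0,0,0,0.037,-1,-2.05,5.1,0,0,0,0.037,-1,-2.05,5.1,0,0,0,0.034,-1,0,0,0,0,0,0]}}

```text
clock: 8.78
tcp_pos: [0.4408, 0.264, 0.1502]
tcp_rot: [-1.887, -2.511, -0.0]
wrist_force: [-0.6, -0.5, 0.1]
grip_width: 1.001
gripper_force: 0.0
```

{"name": "move_arm", "arguments": {"moves": [-1,0,0,0,0,0,0,-1,0,0,0,0,0,0]}}

```text
clock: 9.02
tcp_pos: [0.4432, 0.26, 0.1501]
tcp_rot: [1.897, 2.504, -0.0]
wrist_force: [-0.8, -0.9, -0.6]
grip_width: 1.0
gripper_force: 0.0
```

```bash
python3 - <<'E'
from m import *
p,Q,t,r=wcloud(); print(t,delta(r)); save(p,'w3')
rect(Q,(.442,.262),.045,.034,.06,'vtop'); rect(Q,(.442,.262),.045,.008,.06,'vall')
p=env.read_camera('top'); P=cloud(p); rect(P,(.6265,-.197),.04,.05,.07,'top bush');rect(P,(.6265,-.197),.04,.02,.07,'all bush'); print(tcp()[0]);save(p,'t3')
E
```

```text
[0.4432 0.26   0.1501] 15.697692262528415
vtop 1472 c 440.7 262.7 wh 40.1 50.6 ang 16.0 med [437.6 263.8  43.7] mean [440.  263.5  41.6]
vall 2316 c 440.7 262.8 wh 40.1 50.7 ang 16.0 med [439.9 264.9  36.8] mean [439.9 264.5  37.1]
top bush 122 c 627.4 -198.4 wh 30.8 30.7 ang 23.1 med [ 625.7 -197.5   59.6] mean [ 626.2 -197.7   59.3]
all bush 254 c 623.7 -196.3 wh 46.3 38.7 ang 63.9 med [ 621.2 -194.7   47.2] mean [ 622.4 -195.7   43.2]
[0.4432 0.26   0.1501]
```

{"name": "move_arm", "arguments": {"moves": [-1,-0.1,0.2,-4.5,0,0,0,-1,0,0,-4.5,0,0,0,-1,0,0,-3.5,0,0,0,-1,0,0,-1.3,0,0,0,-1,0,0,0,0,0,0,1,0,0,0,0,0,0,1,0,0,0,0,0,0,1,0,0,0,0,0,0,1,0,0,0,0,0,0,1,0,0,0,0,0,0], "grip_force": 40}}

```text
clock: 10.38
tcp_pos: [0.4416, 0.2632, 0.0122]
tcp_rot: [1.895, 2.506, 0.0]
wrist_force: [0.6, 0.2, -0.7]
grip_width: 0.47
gripper_force: 0.0
```

{"name": "move_arm", "arguments": {"moves": [1,0,0,0,0,0,0,1,0,0,0,0,0,0,1,0,0,2,0,0,0,1,0,0,5,0,0,0,1,0,0,5,0,0,0,1,0,0,0,0,0,0]}}

```text
clock: 11.12
tcp_pos: [0.4434, 0.2641, 0.1359]
tcp_rot: [1.893, 2.503, 0.01]
wrist_force: [-0.5, 0.5, -5.8]
grip_width: 0.452
gripper_force: 40.0
```

{"name": "move_arm", "arguments": {"moves": [1,2.36,-4.65,0,0,0,-0.04,1,2.36,-4.65,0,0,0,-0.04,1,2.36,-4.65,0,0,0,-0.04,1,2.36,-4.65,0,0,0,-0.04,1,2.36,-4.65,0,0,0,-0.04,1,2.36,-4.65,0,0,0,-0.04,1,2.36,-4.65,0,0,0,-0.04,1,2.36,-4.65,0,0,0,-0.04,1,0,0,0,0,0,0,1,0,0,0,0,0,0]}}

```text
clock: 12.38
tcp_pos: [0.6291, -0.1084, 0.1286]
tcp_rot: [-2.266, -2.168, 0.004]
wrist_force: [-0.4, 0.0, -4.7]
grip_width: 0.452
gripper_force: 40.0
```

{"name": "move_arm", "arguments": {"moves": [1,0,0,0,0,0,0]}}

```text
clock: 12.5
tcp_pos: [0.6297, -0.1075, 0.1309]
tcp_rot: [-2.267, -2.172, 0.001]
wrist_force: [-0.2, 0.2, -5.0]
grip_width: 0.451
gripper_force: 40.0
```

```bash
python3 - <<'E'
from m import *
p,Q,t,r=wcloud(); print(t,delta(r)); save(p,'w4')
rect(Q,t,.04,t[2]+.022,t[2]+.05,'v upper'); rect(Q,t,.045,t[2]-.03,t[2]+.05,'v all')
rect(Q,(.6285,-.153),.14,.066,.09,'posts')
C=p['frame'].astype(int); k=(C[...,2]>C[...,0]+40); rect(Q[k],(.6305,-.109),.05,.003,.03,'blue')
p=env.read_camera('side'); P=cloud(p); rect(P,t,.045,.115,.20,'side v'); rect(P,t,.045,.155,.20,'side v up'); print(t,tcp()[0])
E
```

```text
[ 0.6297 -0.1075  0.1309] -2.438323951355448
v upper 4942 c 628.3 -108.4 wh 50.9 62.3 ang 87.5 med [622.9 -96.6 162.6] mean [628.7 -97.9 162.7]
v all 8316 c 628.2 -108.1 wh 51.1 62.3 ang 87.0 med [628.6 -95.9 155.3] mean [628.8 -96.6 155.3]
posts 1952 c 627.6 -147.5 wh 179.8 130.7 ang 87.3 med [591.2 -72.7  72.8] mean [630.2 -88.7  72.4]
blue 1950 c 630.0 -94.4 wh 34.0 53.8 ang 87.4 med [629.9 -94.1  13. ] mean [629.9 -94.2  13. ]
side v 882 c 626.9 -102.2 wh 52.5 63.6 ang 68.1 med [631.6 -94.9 156.8] mean [628.1 -96.1 158.2]
side v up 471 c 627.2 -101.5 wh 50.4 63.6 ang 68.1 med [640.9 -96.8 169.9] mean [ 630.2 -100.1  173.7]
[ 0.6297 -0.1075  0.1309] [ 0.6301 -0.1076  0.1319]
```

View pics/w4.png

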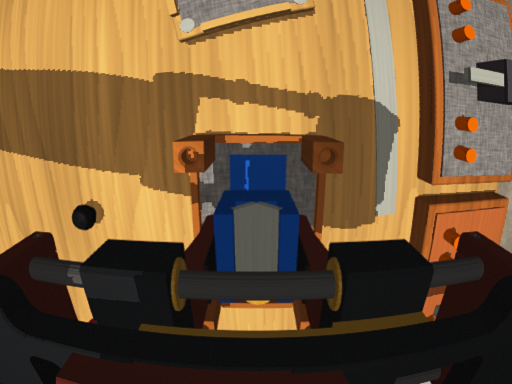

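The block is held upright at px (256,240), with the blue pad at (258,172) in line with it. I'll lower it.

{"name": "move_arm", "arguments": {"moves": [1,0.1,-0.1,-4,0,0,0,1,0,0,-3.5,0,0,0,1,0,0,-2,0,0,0,1,0,0,-0.7,0,0,0,1,0,0,-0.2,0,0,0,1,0,0,0,0,0,0,1,0,0,0,0,0,0]}}

```text
clock: 13.48
tcp_pos: [0.6321, -0.11, 0.0296]
tcp_rot: [2.268, 2.171, 0.002]
wrist_force: [0.7, 0.7, -5.0]
grip_width: 0.452
gripper_force: 40.0
```

{"name": "move_arm", "arguments": {"moves": [1,0,0,-0.1,0,0,0,1,0,0,0,0,0,0]}}

```text
clock: 13.72
tcp_pos: [0.6314, -0.1098, 0.0272]
tcp_rot: [2.27, 2.172, 0.0]
wrist_force: [-0.4, -0.3, -5.6]
grip_width: 0.455
gripper_force: 40.0
```

{"name": "move_arm", "arguments": {"moves": [1,0,0,-0.1,0,0,0,1,0,0,0,0,0,0]}}

```text
clock: 13.98
tcp_pos: [0.6315, -0.1099, 0.0262]
tcp_rot: [2.27, 2.172, 0.0]
wrist_force: [-0.8, 1.1, -5.1]
grip_width: 0.452
gripper_force: 40.0
```

{"name": "move_arm", "arguments": {"moves": [1,0,0,-0.08,0,0,0,-0.2,0,0,0,0,0,0,-0.2,0,0,0,0,0,0,-0.2,0,0,0,0,0,0,-0.2,0,0,2,0,0,0,-0.2,0,0,5,0,0,0,-0.2,0,0,5.4,0,0,0]}}

```text
clock: 14.85
tcp_pos: [0.6311, -0.1097, 0.1517]
tcp_rot: [-2.27, -2.172, 0.0]
wrist_force: [0.3, -0.0, 0.8]
grip_width: 0.603
gripper_force: 0.0
```

{"name": "move_arm", "arguments": {"moves": [-0.5,-0.31,3.14,0,0,0,-0.164,-0.5,-0.31,3.14,0,0,0,-0.164,-0.5,-0.31,3.14,0,0,0,-0.164,-0.5,-0.31,3.14,0,0,0,-0.164,-0.5,-0.31,3.14,0,0,0,-0.164,-0.5,-0.31,3.14,0,0,0,-0.164,-0.5,-0.31,3.14,0,0,0,-0.164,-0.5,-0.31,3.14,0,0,0,-0.164,-0.5,0,0,0,0,0,0,-0.5,0,0,0,0,0,0]}}

```text
clock: 16.1
tcp_pos: [0.6069, 0.1408, 0.1504]
tcp_rot: [3.123, 0.34, 0.002]
wrist_force: [0.9, -0.9, 1.1]
grip_width: 0.75
gripper_force: 0.0
```

{"name": "move_arm", "arguments": {"moves": [-0.5,0,0,0,0,0,0,-0.5,0,0,0,0,0,0]}}

```text
clock: 16.35
tcp_pos: [0.6067, 0.1404, 0.1494]
tcp_rot: [3.123, 0.336, 0.0]
wrist_force: [-0.1, 0.3, 0.1]
grip_width: 0.75
gripper_force: 0.0
```

```bash
python3 - <<'E'
from m import *
p,Q,t,r=wcloud(); print(t,delta(r)); save(p,'w5')
rect(Q,(.6067,.141),.055,.062,.085,'bar'); rect(Q,(.6067,.141),.14,.028,.042,'rim')
p=env.read_camera('top'); P=cloud(p); save(p,'t5')
rect(P,(.6285,-.153),.14,.066,.085,'posts');rect(P,(.6067,.141),.06,.06,.09,'bar')
rect(P,(.627,-.198),.04,.05,.07,'top bush');rect(P,(.6305,-.109),.04,.05,.07,'top vblock'); print(tcp()[0])
t=cv2.resize(p['frame'][100:190,140:370,::-1],None,fx=3,fy=3); cv2.imwrite('pics/t5c.png',t)
E
```

```text
[0.6067 0.1404 0.1494] -77.72685386901536
bar 1882 c 606.6 140.6 wh 88.9 15.6 ang 12.0 med [609.8 141.5  72.9] mean [608.9 141.4  72.8]
rim 3544 c 605.3 141.3 wh 130.9 190.9 ang 12.3 med [611.1 154.1  32.9] mean [611.3 147.6  32.3]
posts 333 c 628.8 -154.0 wh 190.6 130.4 ang 87.4 med [ 665.3 -222.1   74.5] mean [ 629.3 -156.    74. ]
bar few
top bush 124 c 626.3 -198.4 wh 30.0 30.9 ang 45.7 med [ 625.5 -197.8   59.8] mean [ 626.1 -197.7   59.3]
top vblock 208 c 631.3 -111.4 wh 50.0 41.3 ang 88.2 med [ 639.4 -110.9   58.7] mean [ 631.4 -111.1   57.5]
[0.6067 0.1407 0.1493]
```

View pics/t5c.png

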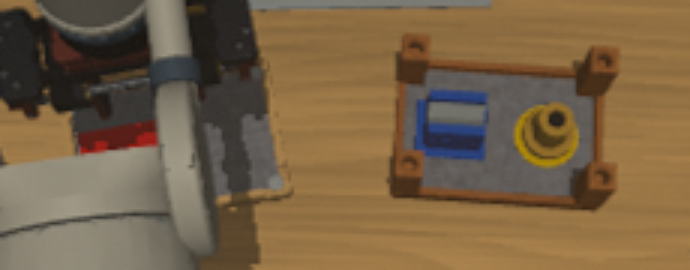

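The crop shows the V-block on the blue pad at (455,123) and the bush on the yellow pad at (548,133), both upright. Next I'll grip the bar.

{"name": "move_arm", "arguments": {"moves": [-0.5,0,0,-4.5,0,0,-0.005,-0.5,0,0,-4,0,0,0,-0.5,0,0,-1.8,0,0,0,-0.5,0,0,0,0,0,0,1,0,0,0,0,0,0,1,0,0,0,0,0,0,1,0,0,0,0,0,0,1,0,0,0,0,0,0,1,0,0,0,0,0,0,1,0,0,0,0,0,0], "grip_force": 50}}

```text
clock: 17.7
tcp_pos: [0.6066, 0.1412, 0.0464]
tcp_rot: [3.124, 0.329, 0.0]
wrist_force: [0.3, -0.6, 0.6]
grip_width: 0.179
gripper_force: 50.0
```

{"name": "move_arm", "arguments": {"moves": [1,0,0,0,0,0,0,1,0,0,0,0,0,0,1,0,0,0.5,0,0,0,1,0,0,2,0,0,0,1,0,0,4,0,0,0,1,0,0,4.5,0,0,0,1,0,0,0,0,0,0]}}

```text
clock: 18.58
tcp_pos: [0.6088, 0.142, 0.1627]
tcp_rot: [-3.123, -0.329, -0.016]
wrist_force: [0.3, 0.3, -4.4]
grip_width: 0.179
gripper_force: 50.0
```

{"name": "move_arm", "arguments": {"moves": [1,0.27,-3,0,0,0,-0.032,1,0.27,-4,0,0,0,-0.032,1,0.27,-4,0,0,0,-0.032,1,0.27,-4,0,0,0,-0.032,1,0.27,-4,0,0,0,-0.032,1,0.27,-4,0,0,0,-0.032,1,0.27,-4,0,0,0,-0.032,1,0.3,-2.45,0,0,0,-0.032,1,0,0,0,0,0,0,1,0,0,0,0,0,0]}}

```text
clock: 19.82
tcp_pos: [0.6284, -0.1521, 0.1556]
tcp_rot: [-3.14, 0.071, 0.002]
wrist_force: [0.5, 0.6, -4.8]
grip_width: 0.181
gripper_force: 50.0
```

{"name": "move_arm", "arguments": {"moves": [1,0,0,0,0,0,0,1,0,0,0,0,0,0]}}

```text
clock: 20.08
tcp_pos: [0.6286, -0.1521, 0.1565]
tcp_rot: [-3.141, 0.07, -0.0]
wrist_force: [0.4, -1.1, -4.5]
grip_width: 0.179
gripper_force: 50.0
```

```bash
python3 - <<'E'
from m import *
p,Q,t,r=wcloud(); print(t,delta(r)); save(p,'w6')
z=t[2]-.0463
rect(Q,t,.14,z+.029,z+.042,'rim w'); rect(Q,t,.14,z+.018,z+.033,'floor+ w')
p=env.read_camera('top'); P=cloud(p); save(p,'t6'); rect(P,t,.14,z+.029,z+.042,'rim t')
p=env.read_camera('side'); P=cloud(p); save(p,'s6'); rect(P,t,.14,z+.029,z+.042,'rim s'); rect(P,t,.14,.066,.085,'posts s')
print(tcp()[0],z)
E
```

```text
[ 0.6286 -0.1521  0.1565] -92.56645125684517
rim w 5069 c 627.7 -151.4 wh 191.1 130.7 ang 87.4 med [ 685.4 -153.6  143.1] mean [ 664.3 -152.7  143. ]
floor+ w 29037 c 627.7 -151.6 wh 191.5 130.7 ang 87.4 med [ 655.5 -154.6  135.9] mean [ 653.9 -152.9  136.6]
rim t 319 c 638.1 -152.4 wh 190.1 101.9 ang 87.4 med [ 630.6 -126.2  141.2] mean [ 632.7 -142.2  142.3]
rim s 546 c 629.9 -150.7 wh 193.0 131.6 ang 87.6 med [ 620.5 -128.   143.5] mean [ 624.2 -129.4  143.2]
posts s 296 c 628.1 -153.1 wh 195.2 131.8 ang 86.5 med [583.  -74.1  72.8] mean [ 614.9 -111.6   71.7]
[ 0.6286 -0.1526  0.1565] 0.11015896325127153
```

View pics/s6.png

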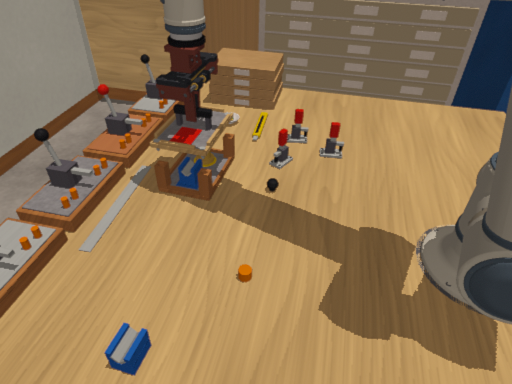

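View pics/w6.png

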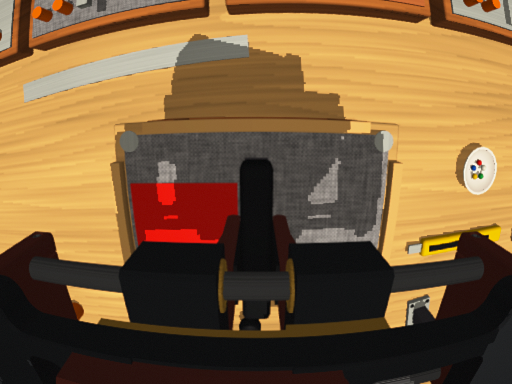

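The tray is level above the posts, with the red pad on the +y side. It needs about -2 mm in y. I'll approach step by step.

{"name": "move_arm", "arguments": {"moves": [1,-0.05,-0.17,-1.5,0,0,0,1,0,0,-1.5,0,0,0,1,0,0,0,0,0,0,1,0,0,0,0,0,0]}}

```text
clock: 20.72
tcp_pos: [0.6279, -0.1548, 0.1261]
tcp_rot: [-3.141, 0.073, 0.001]
wrist_force: [0.1, -0.5, -3.3]
grip_width: 0.178
gripper_force: 50.0
```

```bash
python3 - <<'E'
from m import *
t,r=tcp(); z=t[2]-.0463; print(t,delta(r))
p=env.read_camera('top'); P=cloud(p); rect(P,t,.14,z+.029,z+.042,'rim t')
p=env.read_camera('side'); P=cloud(p); save(p,'s7'); rect(P,t,.14,z+.029,z+.042,'rim s'); rect(P,t,.14,.066,.078,'posts s')
f=p['frame']; cv2.imwrite('pics/s7c.png',cv2.resize(f[90:210,130:260,::-1],None,fx=5,fy=5,interpolation=cv2.INTER_CUBIC)[:600])
print(tcp()[0],z)
E
```

```text
[ 0.6279 -0.1548  0.1261] -92.65324899050412
rim t 278 c 628.3 -154.3 wh 189.7 119.6 ang 88.5 med [ 628.6 -121.4  111.2] mean [ 631. -138.  112.]
rim s 622 c 629.0 -153.6 wh 193.7 131.1 ang 87.5 med [ 623.1 -125.8  113.2] mean [ 625.1 -131.5  112.7]
posts s 253 c 629.3 -151.8 wh 192.5 131.8 ang 87.4 med [586.  -71.5  72.5] mean [619.2 -96.7  71.7]
[ 0.6283 -0.1549  0.127 ] 0.07976400243582285
```

View pics/s7c.png

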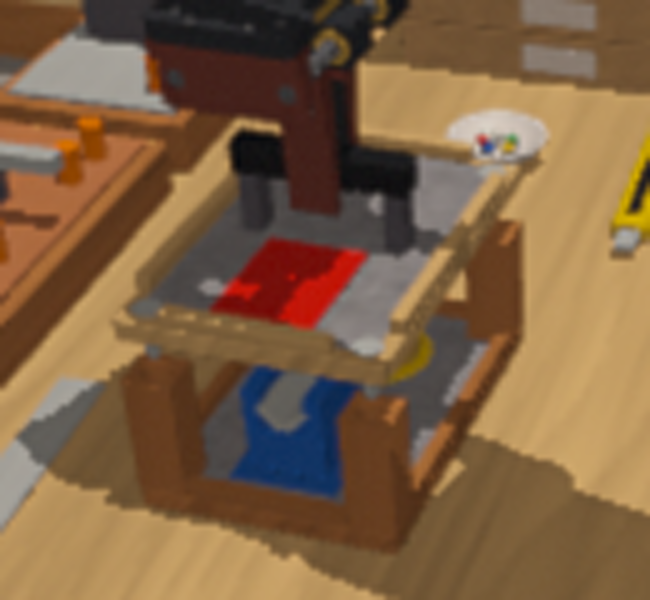

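The pins at crop px (150,350) and (372,390) hang over the middles of the near posts.

{"name": "move_arm", "arguments": {"moves": [1,0,0.06,-0.4,0,0,0,1,0,0,-0.3,0,0,0,1,0,0,-0.3,0,0,0,1,0,0,0,0,0,0]}}

```text
clock: 21.32
tcp_pos: [0.6278, -0.1541, 0.1158]
tcp_rot: [-3.141, 0.073, 0.001]
wrist_force: [-0.0, 0.3, -4.2]
grip_width: 0.178
gripper_force: 50.0
```

{"name": "move_arm", "arguments": {"moves": [1,0,0,-0.25,0,0,0,1,0,0,0,0,0,0]}}

```text
clock: 21.58
tcp_pos: [0.6279, -0.1542, 0.1136]
tcp_rot: [-3.141, 0.073, 0.001]
wrist_force: [0.1, -0.0, -3.7]
grip_width: 0.181
gripper_force: 50.0
```

{"name": "move_arm", "arguments": {"moves": [1,0,0,-0.3,0,0,0,1,0,0,-0.2,0,0,0,1,0,0,0,0,0,0]}}

```text
clock: 21.95
tcp_pos: [0.6278, -0.1542, 0.1085]
tcp_rot: [-3.141, 0.073, 0.001]
wrist_force: [0.4, -0.5, -4.6]
grip_width: 0.177
gripper_force: 50.0
```

{"name": "move_arm", "arguments": {"moves": [1,0,0,-0.15,0,0,0,1,0,0,0,0,0,0]}}

```text
clock: 22.2
tcp_pos: [0.6279, -0.1542, 0.1072]
tcp_rot: [-3.141, 0.073, 0.0]
wrist_force: [-0.5, 0.4, -4.5]
grip_width: 0.18
gripper_force: 50.0
```

{"name": "move_arm", "arguments": {"moves": [1,0,0,-0.1,0,0,0,1,0,0,0,0,0,0]}}

```text
clock: 22.45
tcp_pos: [0.6281, -0.1542, 0.1065]
tcp_rot: [3.141, -0.073, 0.001]
wrist_force: [0.2, 0.3, -4.5]
grip_width: 0.176
gripper_force: 50.0
```

{"name": "move_arm", "arguments": {"moves": [1,0,0,-0.06,0,0,0,0.3,0,0,0,0,0,0,0.3,0,0,0,0,0,0,0.3,0,0,0,0,0,0,0.3,0,0,1.5,0,0,0,0.3,0,0,3,0,0,0,0.3,0,0,4.5,0,0,0,0.3,0,0,0,0,0,0]}}

```text
clock: 23.45
tcp_pos: [0.6298, -0.1547, 0.2027]
tcp_rot: [3.138, -0.072, 0.015]
wrist_force: [-0.4, 1.3, 0.8]
grip_width: 0.351
gripper_force: 0.0
```

{"name": "move_arm", "arguments": {"moves": [-1,-2.41,-1.275,0,0,0,0.1425,-1,-2.41,-1.275,0,0,0,0.1425,-1,-2.41,-1.275,0,0,0,0.1425,-1,-2.41,-1.275,0,0,0,0.1425,-1,-2.41,-1.275,-1,0,0,0.1425,-1,-2.41,-1.275,-1,0,0,0.1425,-1,-2.41,-1.275,-1,0,0,0.1425,-1,-2.41,-1.275,-1,0,0,0.1425,-1,0,0,0,0,0,0,-1,0,0,0,0,0,0]}}

```text
clock: 24.7
tcp_pos: [0.4357, -0.256, 0.1561]
tcp_rot: [2.685, 1.63, 0.001]
wrist_force: [-0.4, -0.1, 0.7]
grip_width: 1.001
gripper_force: 0.0
```

{"name": "move_arm", "arguments": {"moves": [-1,0,0,0,0,0,0,-1,0,0,0,0,0,0]}}

```text
clock: 24.95
tcp_pos: [0.4358, -0.2559, 0.156]
tcp_rot: [2.683, 1.634, 0.0]
wrist_force: [-0.4, 0.3, 0.9]
grip_width: 1.002
gripper_force: 0.0
```

```bash
python3 - <<'E'
from m import *
p,Q,t,r=wcloud(); print(t,delta(r)); save(p,'w8')
rect(Q,(.435,-.256),.045,.085,.11,'handle top'); rect(Q,(.435,-.256),.045,.06,.11,'handle'); rect(Q,(.435,-.256),.05,.004,.02,'base')
p=env.read_camera('top'); P=cloud(p); save(p,'t8'); c=(.6285,-.154)
rect(P,c,.14,.088,.10,'rim t'); rect(P,c,.06,.12,.14,'bar t')
F=p['frame'].astype(int); k=(F[...,0]>F[...,1]+110)&(F[...,0]>F[...,2]+110); rect(P[k],(.63,-.105),.055,.07,.1,'red')
p=env.read_camera('side'); P=cloud(p); save(p,'s8')
rect(P,c,.14,.088,.10,'rim s'); rect(P,c,.06,.12,.14,'bar s')
m=(np.hypot(P[...,0]-c[0],P[...,1]-c[1])<.12)&(P[...,2]>.078)&(P[...,2]<.1); A=P[m]
A=A[np.abs(A[:,2]-np.median(A[:,2]))<.004]; print('plane fit',np.linalg.lstsq(np.c_[A[:,:2]-c,np.ones(len(A))],A[:,2],rcond=None)[0])
cv2.imwrite('pics/s8c.png',cv2.resize(p['frame'][100:210,130:300,::-1],None,fx=4,fy=4,interpolation=cv2.INTER_CUBIC))
print(tcp()[0])
E
```

```text
[ 0.4358 -0.2559  0.156 ] -27.3132962362583
handle top 588 c 433.8 -257.0 wh 23.3 15.3 ang 62.8 med [ 434.3 -255.7   95.5] mean [ 434.3 -255.9   94.9]
handle 716 c 433.7 -256.9 wh 23.3 15.9 ang 61.4 med [ 435.2 -253.3   95.2] mean [ 435.1 -254.4   91.1]
base 929 c 433.4 -257.6 wh 59.2 35.8 ang 63.5 med [ 436.7 -249.2    7.2] mean [ 435.9 -252.3    7.4]
rim t 1739 c 629.5 -153.8 wh 189.9 132.0 ang 87.5 med [ 627.8 -135.1   89.7] mean [ 627.8 -145.5   90.9]
bar t 256 c 628.0 -153.7 wh 16.2 89.4 ang 87.4 med [ 625.8 -152.8  134.4] mean [ 625.9 -152.7  133.6]
red 467 c 630.8 -104.8 wh 68.4 47.5 ang 87.1 med [ 630.1 -104.6   89.1] mean [ 630.2 -105.    89.1]
rim s 779 c 629.0 -153.5 wh 195.4 131.6 ang 87.3 med [ 627.3 -121.5   91.8] mean [ 626.6 -130.6   91.6]
bar s 301 c 628.0 -150.9 wh 17.5 90.2 ang 87.3 med [ 626.2 -146.5  131. ] mean [ 626.5 -147.9  129.6]
plane fit [0.0016 0.0006 0.087 ]
[ 0.4355 -0.256   0.1557]
```

View pics/s8c.png

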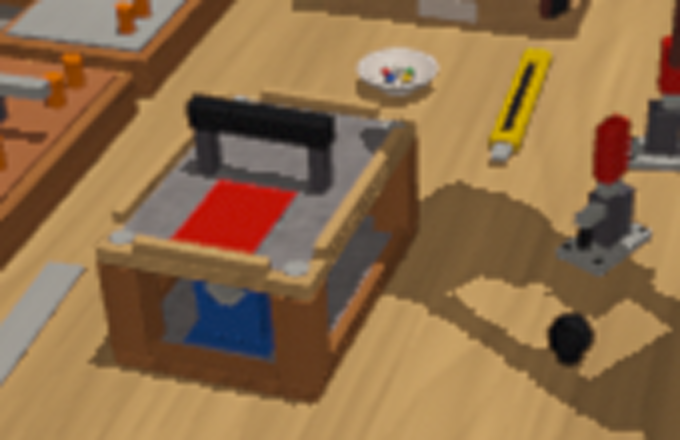

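View pics/w8.png

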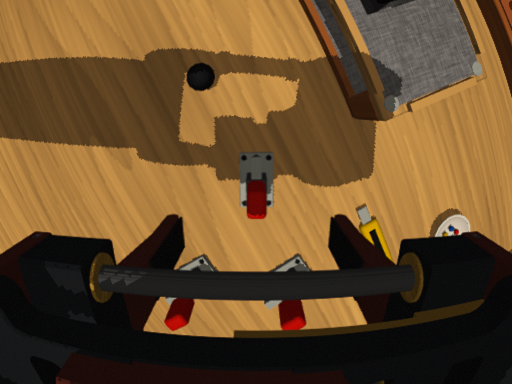

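The tray is seated flat on the posts: its plane is level and the floor is at 87 mm. The clamp handle at px (257,198) is centred between the fingers. I'll grip it.

{"name": "move_arm", "arguments": {"moves": [-1,-0.1,-0.05,-4,0,0,0,-1,0,0,-4,0,0,0,-1,0,0,-1.6,0,0,0,-0.5,0,0,0,0,0,0,1,0,0,0,0,0,0,1,0,0,0,0,0,0,1,0,0,0,0,0,0,1,0,0,0,0,0,0,1,0,0,0,0,0,0,1,0,0,0,0,0,0], "grip_force": 35}}

```text
clock: 26.35
tcp_pos: [0.4342, -0.2567, 0.0597]
tcp_rot: [-2.683, -1.634, 0.0]
wrist_force: [0.2, 0.2, -0.1]
grip_width: 0.241
gripper_force: 0.0
```

{"name": "move_arm", "arguments": {"moves": [1,0,0,0,0,0,0,1,0,0,0,0,0,0,1,0,0,0,0,0,0]}}

```text
clock: 26.72
tcp_pos: [0.4342, -0.2567, 0.0596]
tcp_rot: [-2.683, -1.634, -0.0]
wrist_force: [1.1, -0.0, -0.1]
grip_width: 0.181
gripper_force: 35.0
```

{"name": "move_arm", "arguments": {"moves": [1,0,0,2,0,0,0,1,0,0,5,0,0,0,1,0,0,5,0,0,0,1,0,0,3,0,0,0,1,0,0,0,0,0,0]}}

```text
clock: 27.35
tcp_pos: [0.4351, -0.2574, 0.2137]
tcp_rot: [2.678, 1.631, 0.004]
wrist_force: [-0.6, -0.4, -3.7]
grip_width: 0.18
gripper_force: 35.0
```

{"name": "move_arm", "arguments": {"moves": [1,2.45,1.89,0,0,0,0.054,1,2.45,1.89,0,0,0,0.054,1,2.45,1.89,0,0,0,0.054,1,2.45,1.89,0,0,0,0.054,1,2.45,1.89,0,0,0,0.054,1,2.45,1.89,0,0,0,0.054,1,2.45,1.89,0,0,0,0.054,1,2.45,1.89,0,0,0,0.052,1,0,0,0,0,0,0,1,0,0,0,0,0,0]}}

```text
clock: 28.6
tcp_pos: [0.6294, -0.1058, 0.2081]
tcp_rot: [-2.272, -2.166, 0.003]
wrist_force: [-0.9, -0.1, -2.6]
grip_width: 0.181
gripper_force: 35.0
```

```bash
python3 - <<'E'
from m import *
p,Q,t,r=wcloud(); print(t,delta(r)); save(p,'w9')
rect(Q,t,.05,.145,.168,'base w')
p=env.read_camera('side'); P=cloud(p); save(p,'s9'); rect(P,t,.05,.145,.168,'base s'); rect(P,t,.05,.135,.2,'clamp s')
cv2.imwrite('pics/s9c.png',cv2.resize(p['frame'][40:210,120:300,::-1],None,fx=3,fy=3,interpolation=cv2.INTER_CUBIC))
print(tcp()[0])
E
```

```text
[ 0.6294 -0.1058  0.2081] -2.732523609835746
base w 1416 c 628.2 -95.8 wh 39.8 35.4 ang 87.3 med [627.2 -89.3 155.5] mean [628.2 -90.2 155.7]
base s 244 c 629.3 -105.7 wh 63.1 36.7 ang 87.2 med [620.7 -91.1 157.1] mean [623.9 -94.5 157.5]
clamp s 462 c 628.3 -111.5 wh 74.8 36.5 ang 85.9 med [624.4 -96.6 166.6] mean [624.9 -95.8 170.2]
[ 0.6294 -0.1062  0.2092]
```

View pics/s9c.png

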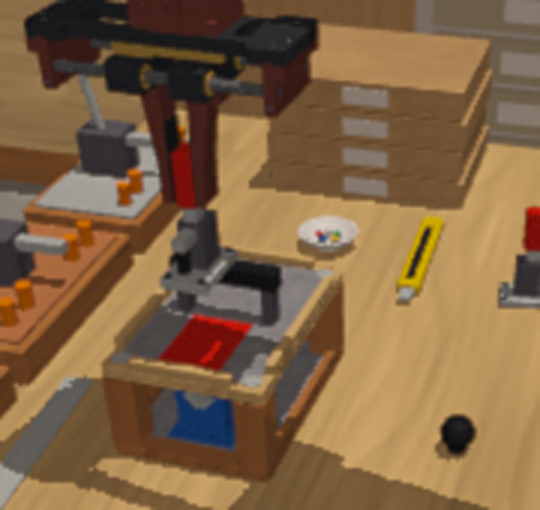

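The clamp hangs upright at crop px (205,275), over the red pad and clear of the bar. I'll lower it.

{"name": "move_arm", "arguments": {"moves": [1,0.1,0.05,-2.5,0,0,0,1,0,0,-2,0,0,0,1,0,0,-1,0,0,0,1,0,0,-0.4,0,0,0,1,0,0,0,0,0,0,1,0,0,0,0,0,0]}}

```text
clock: 29.45
tcp_pos: [0.6316, -0.1051, 0.1518]
tcp_rot: [2.272, 2.168, 0.001]
wrist_force: [0.2, 0.2, -3.0]
grip_width: 0.176
gripper_force: 35.0
```

{"name": "move_arm", "arguments": {"moves": [1,0,0,-0.15,0,0,0,1,0,0,0,0,0,0]}}

```text
clock: 29.7
tcp_pos: [0.6312, -0.105, 0.1494]
tcp_rot: [2.273, 2.169, 0.0]
wrist_force: [-0.4, -0.6, -4.1]
grip_width: 0.178
gripper_force: 35.0
```

{"name": "move_arm", "arguments": {"moves": [1,0,0,-0.1,0,0,0,1,0,0,0,0,0,0]}}

```text
clock: 29.95
tcp_pos: [0.6311, -0.105, 0.1481]
tcp_rot: [-2.273, -2.169, 0.0]
wrist_force: [-0.3, 0.5, -3.3]
grip_width: 0.178
gripper_force: 35.0
```

{"name": "move_arm", "arguments": {"moves": [1,0,0,-0.06,0,0,0,1,0,0,0,0,0,0]}}

```text
clock: 30.2
tcp_pos: [0.6312, -0.105, 0.1477]
tcp_rot: [2.273, 2.169, 0.0]
wrist_force: [-0.2, 0.2, -4.0]
grip_width: 0.182
gripper_force: 35.0
```

{"name": "move_arm", "arguments": {"moves": [1,0,0,-0.05,0,0,0,1,0,0,0,0,0,0]}}

```text
clock: 30.45
tcp_pos: [0.6312, -0.105, 0.1476]
tcp_rot: [2.273, 2.168, 0.0]
wrist_force: [-0.9, 0.6, -0.8]
grip_width: 0.182
gripper_force: 35.0
```

{"name": "move_arm", "arguments": {"moves": [0,0,0,0,0,0,0,0,0,0,0,0,0,0,0,0,0,0,0,0,0,0,0,0,0,0,0,0,0,0,0,1.5,0,0,0,0,0,0,4,0,0,0,0,0,0,4,0,0,0,0,-3,0,0,0,0,0,0,-5,0,0,0,0,0,0,-5,0,0,0,0,0]}}

```text
clock: 31.7
tcp_pos: [0.5, -0.105, 0.2434]
tcp_rot: [2.272, 2.168, 0.001]
wrist_force: [-0.4, -0.4, 1.1]
grip_width: 0.499
gripper_force: 0.0
```

{"name": "move_arm", "arguments": {"moves": [0,-5,0,0,0,0,0,0,0,0,0,0,0,0,0,0,0,0,0,0,0,0,0,0,0,0,0,0]}}

```text
clock: 32.2
tcp_pos: [0.4521, -0.105, 0.2423]
tcp_rot: [2.273, 2.169, 0.0]
wrist_force: [-0.2, 0.0, 0.6]
grip_width: 0.503
gripper_force: 0.0
```

```bash
python3 - <<'E'
from m import *
c=(.631,-.105)
for n in ['top','side']:
    p=env.read_camera(n); P=cloud(p); save(p,n+'10')
    rect(P,c,.05,.09,.105,n+' base'); rect(P,c,.05,.16,.2,n+' handle'); rect(P,(.6285,-.153),.06,.12,.14,n+' bar')
cv2.imwrite('pics/s10c.png',cv2.resize(p['frame'][80:210,120:300,::-1],None,fx=4,fy=4,interpolation=cv2.INTER_CUBIC))
E
```

```text
top base few
top handle 7 c 626.1 -115.7 wh 2.9 7.0 ang 72.4 med [ 625.1 -115.6  184.7] mean [ 625.8 -115.3  183.1]
top bar few
side base 261 c 622.1 -92.0 wh 83.5 54.6 ang 65.8 med [624.3 -82.1  95.2] mean [627.4 -85.9  95.4]
side handle 138 c 630.6 -103.2 wh 16.4 23.1 ang 1.9 med [627.8 -96.3 175.9] mean [628.9 -99.2 174.8]
side bar 310 c 629.2 -126.6 wh 66.6 89.8 ang 87.9 med [ 621.6 -144.7  131. ] mean [ 620.3 -134.6  129.7]
```

View pics/s10c.png

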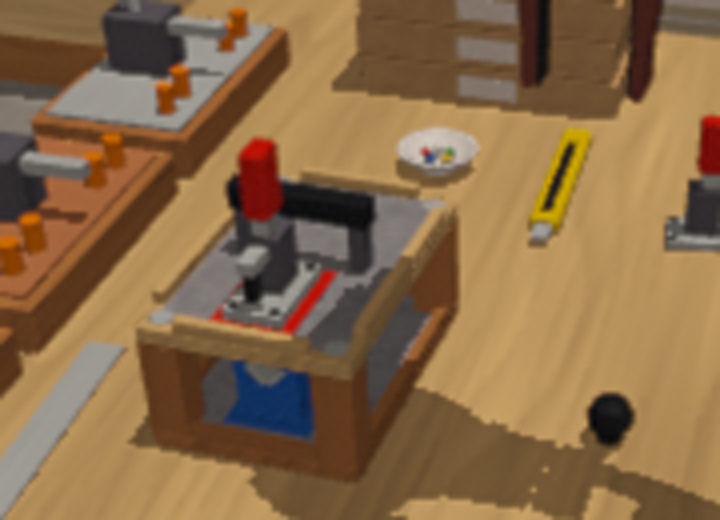

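The clamp stands upright and lengthways on the red pad, at crop px (270,290). The tray is still seated and the gripper is clear. I'll hand in.

```bash
python3 -c "
from workcell import env
print(env.hand_in())"
```

```text
the job is handed in; nothing more can be done
None
```

The kit is packed and handed in: the V-block and bush are on their pads, the tray is stacked and level on the posts, and the clamp stands upright on the red pad, finished at about 32 s with the gripper clear; no verdict was returned.

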